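Set the clamp screw of an adapter test cradle

TASK

Set the clamp screw on the test cradle: turn its thumbscrew clockwise until it bottoms, then back it off an eighth of a turn and let go, so that the adapter is held without strain on its case. Go gently: take the steel wing with a light grip, never squeezing or forcing it with more than about 25 N, and leave the adapter and the things lying round the cradle where they are.

Things in the scene. Friction and masses are not known exactly. Their poses are not given: they have to be found in the camera images.
- thumbscrew (a joint): Thumbscrew angle, rad: 0 = bottomed on a firm stop; grows as it is backed off, anticlockwise seen from the wing end (right-hand thread), up to 4; an eighth turn is 0.785. Starts 1.05 to 1.45. Even drag of about 0.06 N m; stays where left; the head does not rise or sink. At 0 the wing lies 45 degrees clockwise (seen along the axis from above) of the cradle's fore-and-aft line, at 0.785 along it.
- thumbscrew_wing (a point): Middle of the screw's flat steel wing (grip here), 108 mm above the table. Turns with it: z = screw axis outward, leaning 30 degrees from vertical to the cradle's front; x along the wing (34 mm); y across its flats (8 mm thick); 20 mm high along z. Below along the axis: collar of 18 mm diameter 10 to 19 mm down, thin thread, brass bush 31 mm and post face 34 mm down: fingertips may go 25 mm down.
- cradle: Fixed test cradle of bare and grey metal: base plate 140 x 150 x 10 mm, grey clamp post (50 mm wide, sloping head) at the front, 34 mm high fence at the back, low end stops. Origin on the table under it; x from post to fence (the front, -x, faces the robot's left within 25 degrees), z up. Middle of the post's sloping face: x -12, y 0, z 79 mm; of the wing: x -29, y 0, z 108 mm.
- adapter: Black power adapter, 46 x 126 x 30 mm, loose in the cradle between the clamp post and the fence, its top 40 mm above the table; origin under its middle, y along it. Leave it.
- tape_roll: Roll of black tape, diameter 55, 19 mm high, on the table beside the cradle, at its end nearest the robot (its -y); origin under its middle. Leave it.
- relay: Small clear and black relay, 50 x 28 x 22 mm, on the table behind the cradle's fence (its +x side); origin under its middle. Leave it.
- hex_key: Bent steel hex key, 32 x 89 x 8 mm, on the table in front of the clamp post (cradle's -x side); origin under its middle. Leave it.
- tester: Mains tester (300 x 322 x 173 mm box with a front panel) fixed on a raised shelf behind the work; origin under its middle, 310 mm above the table, front panel about 120 mm nearer the robot. The arm must swing round in front of it, close to the robot, without touching it.
Things that resemble listed ones, but are neither listed nor needed, are in the scene too. What is shaped like the adapter but purple is not meant.

How it is judged:
By the outcome, as a careful person would: the job done as asked, in the order asked, and still so for the second after the job is handed in, with the robot touching nothing.
It also fails if it takes over 42 s, if anything falls off the work surface, if the arm or the gripper's body presses on something with over 40 N, if the wrist force passes 120 N, or if a joint passes its speed limit or range.

ROBOT

A 7-joint arm with a two-finger parallel gripper is mounted at the origin on a cart in front of the work surface, level with it; the furniture and walls round the work are solid. World frame = base frame: x ahead of the robot, y to its left, z up, the work surface at z = 0. Lengths are in m, angles in rad, forces in N, time in s.
With the tool pointing down it reaches from about 0.4 to 0.85 m from the base axis. Payload 10.4 kg.
Tool frame: the origin (TCP) lies at the centre of the arm's flange, where the gripper is bolted on; the fingertips stand 182 mm ahead of it and the grasp point (between the pads) lies r.grasp_offset ahead of it (r.grasp_offset is the distance from the TCP to the grasp point, in m); z points along the fingers, y is the line along which they close (so a half turn about z gives the same grasp; the last joint's range is limited). The gripper opens to 87 mm and grips with 3 to 60 N. Pads are 19 mm wide; open, the fingers measure 117 mm over their backs; the gripper's body (75 mm by 190 mm) begins 51 mm behind the grasp point.
Start: joints at [1.233, 0.332, -0.065, 1.46, 0.022, 1.35, -0.088], TCP at [0.194, -0.594, 0.405] pointing down, gripper open.
Joint ranges: [-2.6, 2.6], [-0.5, 2.12], [-1.47, 1.34], [0.16, 2.42], [-1.27, 4.41], [0.06, 2.06], [-2.6, 2.6]. Speed limits (rad/s): [2.22, 2.22, 2.79, 2.79, 3.14, 3.14, 3.14].

INTERFACE

Orientations are given as a unit quaternion [x, y, z, w].
In Python, from bench import status, vision, job, spotter, r gives the robot as it stands. The module is installed in compiled form; this text tells all that it offers.
- The arm moves only by the tool play_rows, never from a script. Its argument "series" is a list of rows, each a list of 6 numbers: the shift along the tool's x, y, z each as a share of 150 mm, from -1 to 1, then the turn, a rotation vector about the tool's x, y, z each as a share of 30 degrees, from -1 to 1. In form: [[x, y, z, ax, ay, az], ...]. A call has 1 to 5 rows; each row is the pose to reach, as a shift and turn from the pose commanded when the call began, along the tool's axes at that moment; what a row does not reach only later rows make up. A row lasts 1/10 s, in which the tool goes at most 50 mm and 8.59 degrees, less where a joint would pass 70% of its speed; a pose out of reach is approached as far as the arm can. A call with a number of a shift or a turn outside -1 to 1 is refused whole. A call with a gripper value outside its range is refused whole. "fingers" is the opening, from -1 (shut) to 1 (fully open), set as the call begins (left out, the last holds). The fingers move at their own pace and stop on an object; "squeeze" is the grip in N (left out, the last holds). Time passes only in rows, so rows that repeat a pose let the fingers close. It gives the time, the measured TCP pose, the force, the opening and the grip force at its end, in the units of the state.
- status.read_state(): the state, without advancing time (a new reading comes with each control period).
- vision.camera(name): name is "scene" or "top" or "wrist"; returns the picture (480x640x3 uint8, blue, green, red); there is no depth.
- vision.calibration(name): a dict with "fx", "fy", "cx", "cy" (pixels), "rvec" (rotation vector, rad) and "tvec" (3), from world to camera coordinates, as OpenCV has them; the wrist camera has in their place "T_tool_cam" (4x4, takes a point from camera to tool coordinates, whose origin is the TCP and whose axes are the flange's). Camera axes: x right, y down, z forward; pixel columns grow to the right and rows downward; lengths in m; the calibration is good to about 2 mm. A picture is of the moment at which its call begins: read the wrist's pose just before it. calibration takes no time and is no camera call.
- job.close_job(): hands the job in; it is judged then, once.
Trained networks look in the newest picture that a camera, given by its name, has taken for a name from the list of things; names that differ only in an ending like _2 or _b are one class to them, and where a whole thing is asked for, a point or a joint stands for the part that bears it (a point fixed in the world has none). Each returns a list of dicts, best first, with "conf" (0 to 1); they miss things now and then, are a little off and sometimes report something else, mostly with a low value. They report only what shows in the picture. A call takes as long as a camera call. They do not tell look-alikes from the thing itself.
- spotter.boxes_of(camera, name): "point" ([x, y, z] in m, in world coordinates, good to about 4 mm: the middle of the surface that is visible of it).
- spotter.regions_of(camera, name): "pixels" (480x640 bool, what is visible of it).
The state is a dict: "time": time; "joint_positions": joint angles; "joint_vel": joint speeds; "joint_torque": joint torques, N m; "ee_pos": TCP position; "eef_rot": TCP orientation; "ft_force": force on the tool from outside, world axes, zero at the start; "torque": the same for the moment, N m; "width": finger opening in m; "grip_force": force on a finger pad.
Only numpy, scipy, OpenCV 4.12 (cv2) and the standard library are available. Lean on these libraries where they do the work, as an engineer would, in place of code of your own. Each camera call takes 0.05 s, during which the arm holds its last target. There are 200 camera calls.

## Working session

There is one attempt and no reset: what is moved stays moved. The work goes in short steps, Python scripts to look and compute and a tool call to move; the robot and the scene stay as the last step left them, time stands still between calls to the robot, and variables do not carry over. Pictures are saved under pics/ and viewed, at most 10 in all, crops included, and the job is handed in when it is done.

Besides the shell and the picture viewer there is one more tool, called by a JSON object that holds its "api" and its "payload". play_rows: Moves the arm, as the interface text tells. Shift numbers are shares of 150 mm and turn numbers shares of 30 degrees, none past 1 either way. Its arguments: {"type":"object","properties":{"series":{"type":"array","items":{"type":"array","items":{"type":"number"}}},"fingers":{"type":"number"},"squeeze":{"type":"number"}},"required":["series"]}

```bash
mkdir -p pics
python3 - <<'E'
from bench import status, vision, job, spotter, r
import cv2,numpy as np
s=status.read_state()
print({k:np.round(v,3).tolist() for k,v in s.items()}, r.grasp_offset)
for c in ["scene","top"]:
    im=vision.camera(c); cv2.imwrite(f"pics/{c}0.png",im)
    k=vision.calibration(c); print(c,{a:np.round(b,4).tolist() for a,b in k.items()})
    for n in ["thumbscrew_wing","cradle","adapter","tape_roll","relay","hex_key","tester"]:
        print(c,n,[(round(d['conf'],2),np.round(d['point'],3).tolist()) for d in spotter.boxes_of(c,n)][:3])
print(vision.calibration("wrist"))
E
```

```text
{'time': 0.0, 'joint_positions': [1.233, 0.333, -0.065, 1.461, 0.022, 1.35, -0.088], 'joint_vel': [0.0, -0.001, 0.001, -0.0, 0.001, -0.0, -0.0], 'joint_torque': [0.001, -62.325, 0.025, -38.988, -0.061, 0.04, 0.0], 'ee_pos': [0.193, -0.594, 0.404], 'eef_rot': [0.988, 0.157, -0.0, -0.001], 'ft_force': [-0.737, 0.718, 1.179], 'torque': [-0.003, 0.054, -0.045], 'grip_force': 0.0, 'width': 0.087} 0.1635
scene {'fx': 501.8834, 'fy': 501.8834, 'cx': 317.3205, 'cy': 249.4327, 'rvec': [0.9456, -2.4635, 1.126], 'tvec': [0.553, 0.31, 0.9167]}
scene thumbscrew_wing [(0.68, [0.51, 0.265, 0.118])]
scene cradle [(0.6, [0.499, 0.265, 0.014])]
scene adapter [(0.74, [0.409, -0.006, 0.028])]
scene tape_roll [(0.69, [0.389, 0.234, 0.019]), (0.58, [0.497, 0.346, 0.007]), (0.23, [0.508, 0.26, 0.107])]
scene relay [(0.8, [0.483, 0.112, 0.022])]
scene hex_key [(0.57, [0.498, 0.346, 0.009])]
scene tester []
top {'fx': 563.0969, 'fy': 563.0969, 'cx': 325.1619, 'cy': 238.7642, 'rvec': [2.1383, -2.0793, 0.2242], 'tvec': [0.1646, 0.6108, 1.257]}
top thumbscrew_wing [(0.6, [0.501, 0.348, 0.006]), (0.46, [0.512, 0.256, 0.111])]
top cradle [(0.9, [0.512, 0.246, 0.008])]
top adapter [(0.73, [0.513, 0.198, 0.038]), (0.69, [0.408, -0.018, 0.027])]
top tape_roll []
top relay [(0.5, [0.49, 0.104, 0.021])]
top hex_key []
top tester []
{'fx': 394.14709101905646, 'fy': 394.14709101905646, 'cx': 325.87303980011444, 'cy': 241.79549643136323, 'T_tool_cam': array([[-1.75547361e-04, -9.66578671e-01, -2.56370126e-01,
         6.90822114e-02],
       [ 9.99999977e-01, -1.38489780e-04, -1.62601199e-04,
        -4.28863869e-04],
       [ 1.21662209e-04, -2.56370148e-01,  9.66578674e-01,
         2.00762749e-02],
       [ 0.00000000e+00,  0.00000000e+00,  0.00000000e+00,
         1.00000000e+00]])}
```

View pics/scene0.png

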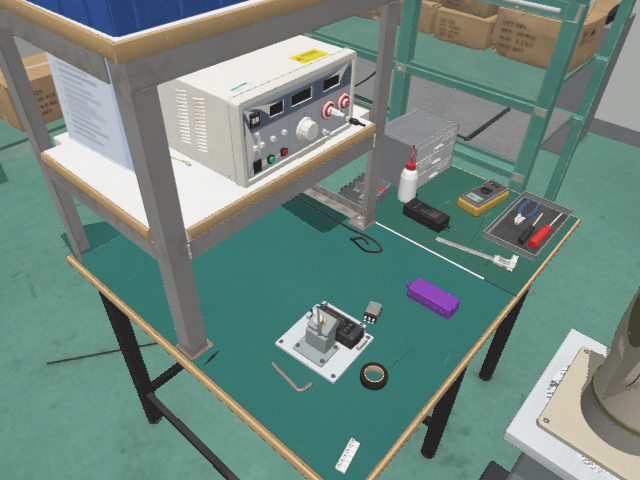

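View pics/top0.png

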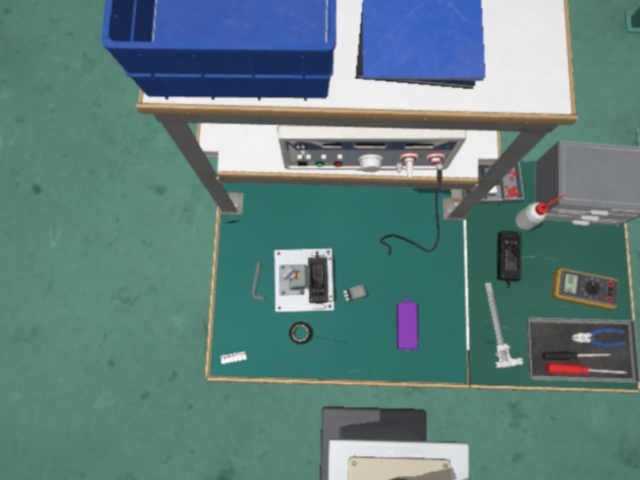

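The scene view shows the cradle at (320,335), hex key at (292,378), tape at (374,376) and relay at (372,312). In the top view the base plate spans (275..334, 249..311), with the post at (292,279) toward +y and the adapter at (318,279). The purple block at (407,325) is the decoy.

```bash
cat > h.py <<'E'
import numpy as np,cv2
from scipy.spatial.transform import Rotation as R
from bench import status, vision, job, spotter, r
def cal(c,s=None):
    k=vision.calibration(c); K=np.array([[k['fx'],0,k['cx']],[0,k['fy'],k['cy']],[0,0,1]])
    if c=="wrist":
        T=np.eye(4);T[:3,:3]=R.from_quat(s['eef_rot']).as_matrix();T[:3,3]=s['ee_pos']
        W=np.linalg.inv(T@np.array(k['T_tool_cam'])); return K,W[:3,:3],W[:3,3]
    return K,cv2.Rodrigues(np.array(k['rvec'],float))[0],np.array(k['tvec'],float)
def proj(P,C):
    K,A,t=C; q=(np.atleast_2d(P)@A.T+t)@K.T; return q[:,:2]/q[:,2:]
def onz(uv,z,C):
    K,A,t=C; o=-A.T@t; d=np.c_[np.atleast_2d(uv),np.ones(len(np.atleast_2d(uv)))]@np.linalg.inv(K).T@A
    return o+d*((z-o[2])/d[:,2])[:,None]
E
python3 - <<'E'
from h import *
out=[]
for c in ["top","scene"]:
    im=vision.camera(c);C=cal(c)
    for n in ["cradle","thumbscrew_wing"]:
        for d in spotter.regions_of(c,n)[:2]:
            m=d['pixels'].astype(np.uint8); ys,xs=np.nonzero(m)
            print(c,n,round(d['conf'],2),m.sum(),xs.min(),xs.max(),ys.min(),ys.max(),xs.mean(),ys.mean())
            if n=="cradle" and c=="top":
                b=cv2.boxPoints(cv2.minAreaRect(np.c_[xs,ys].astype(np.float32)))
                W=onz(b,0.01,C);print(b.round(1).tolist(),W.round(4).tolist(),W.mean(0))
    x0,y0=(262,238) if c=="top" else (270,290)
    out.append(cv2.resize(im[y0:y0+85,x0:x0+114],None,fx=7,fy=7,interpolation=cv2.INTER_CUBIC)[:,:])
cv2.imwrite("pics/c1.png",np.vstack([cv2.resize(o,(402,300)) if 0 else o[:,:] for o in out])[:595]); cv2.imwrite("pics/c2.png",out[1])
E
```

```text
top cradle 0.61 2720 275 333 248 311 299.3533088235294 279.7757352941176
[[273.79998779296875, 249.5], [332.0, 247.8000030517578], [333.8999938964844, 310.5], [275.70001220703125, 312.20001220703125]] [[0.5875, 0.3061, 0.01], [0.5958, 0.1645, 0.01], [0.4437, 0.1563, 0.01], [0.4357, 0.2946, 0.01]] [0.51567561 0.23037244 0.01      ]
top thumbscrew_wing 0.63 92 283 296 269 278 289.3152173913044 273.9891304347826
scene cradle 0.52 164 273 310 363 391 289.9390243902439 379.0914634146341
scene thumbscrew_wing 0.43 137 313 323 308 325 317.24087591240874 317.13138686131384
```

View pics/c1.png

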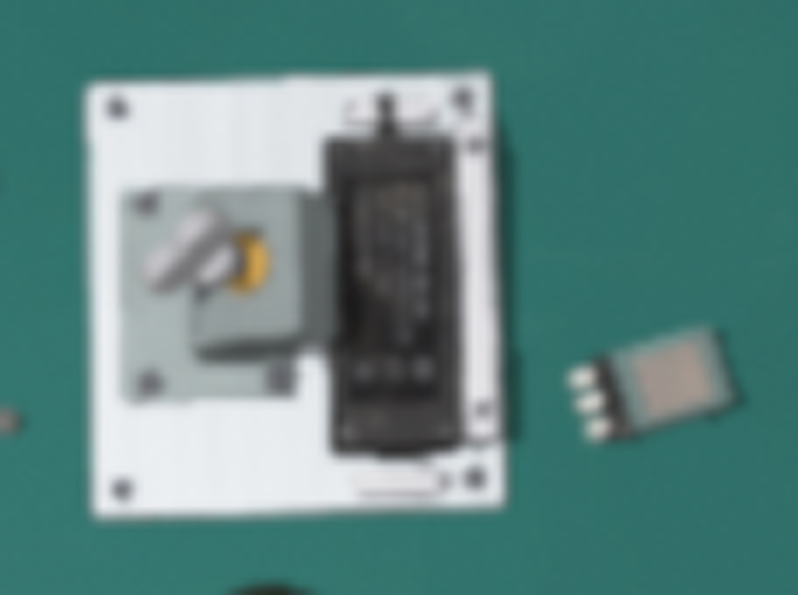

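View pics/c2.png

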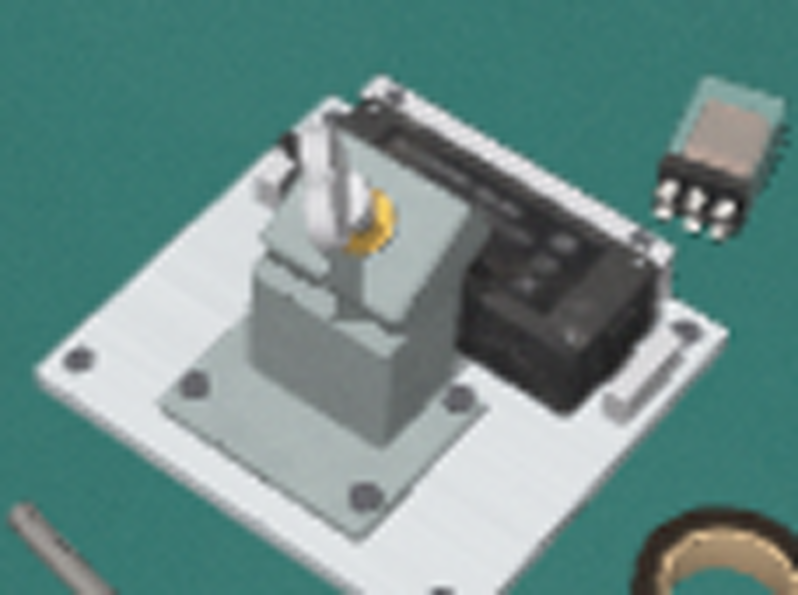

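The crops show the plate corners clearly. The wing lies lower-left to upper-right in the top view, anticlockwise of fore-and-aft, with the brass bush at about (250,262).

```bash
cat >> h.py <<'E'
def wingframe(p,th):  # p = cx,cy,yaw ; th screw angle -> R (cols x,y,z), centre
    Z=R.from_euler('z',p[2]); o=np.array([p[0],p[1],0])
    B=Z*R.from_euler('y',-30,degrees=True)
    return (B*R.from_euler('z',th-np.pi/4)).as_matrix(), o+Z.apply([-.029,0,.108])
E
python3 - <<'E'
from h import *
from scipy.optimize import least_squares
C=cal("top");S=cal("scene")
uv=(np.array([[88,85],[490,73],[503,507],[95,517]])+.5)/7-.5+[262,238]
us=(np.array([[37,373],[728,333],[385,75]])+.5)/7-.5+[270,290]
def pts(p): 
    Z=R.from_euler('z',p[2])
    return Z.apply(np.array([[-70,75,10],[70,75,10],[70,-75,10],[-70,-75,10]])/1000)+[p[0],p[1],0]
# top-left px = front, far(x+)
f=lambda p:np.r_[(proj(pts(p),C)-uv).ravel(),(proj(pts(p)[[0,2,1]],S)-us).ravel()]
s=least_squares(f,[.51,.24,-1.6]);print(s.x,s.fun.round(1))
p=s.x;np.save("p.npy",p)
masks=[]
for c in ["top","scene"]:
    vision.camera(c)
    best=[d for d in spotter.regions_of(c,"thumbscrew_wing")]
    w=proj(wingframe(p,1.2)[1],cal(c))[0]
    for d in best:
        ys,xs=np.nonzero(d['pixels']);print(c,d['conf'],xs.mean(),ys.mean(),"pred",w)
        q=np.linalg.svd(np.c_[xs-xs.mean(),ys-ys.mean()],full_matrices=False)[2][0];print(q)
    for th in np.arange(1.0,1.5,.1):
        A,o=wingframe(p,th); b=np.array([[i,j,k] for i in(-17,17) for j in(-4,4) for k in(-10,10)])/1e3@A.T+o
        h=cv2.convexHull(proj(b,cal(c)).astype(np.float32)); m=np.zeros((480*4,640*4),np.uint8);cv2.fillConvexPoly(m,(h*4).astype(int),1)
        ys,xs=np.nonzero(m);q=np.linalg.svd(np.cov(np.c_[xs,ys].T))[2][0];print(round(th,1),q.round(3),len(xs)/16)
for n,u,z in [("leg",(225,212),0),("leg2",(238,195),0),("shelf",(330,183),.3),("testerfront",(290,168),.31),("testR",(465,165),.31),("upper edge",(300,115),.6),("drawer",(545,222),.0),("bottle",(530,215),0.1)]:
    print(n,onz(u,z,C).round(3))
E
```

```text
[ 0.51354286  0.22967374 -1.53808114] [ 1.3  0.4  1.4  1.8 -0.   1.7 -0.5  0.5  0.2 -2.5  1.4 -0.2 -5.9  1.5]
top 0.58 289.4329896907216 273.5257731958763 pred [289.65677071 274.52111404]
[-0.89608309  0.44388636]
1.0 [-0.968  0.25 ] 101.375
1.1 [-0.937  0.349] 108.875
1.2 [-0.899  0.438] 112.4375
1.3 [-0.851  0.526] 117.75
1.4 [-0.787  0.617] 119.875
1.0 [-0.351  0.936] 156.375
1.1 [-0.262  0.965] 152.3125
1.2 [-0.161  0.987] 152.3125
1.3 [-0.062  0.998] 151.375
1.4 [0.037 0.999] 146.25
leg [[0.681 0.433 0.   ]]
leg2 [[0.726 0.403 0.   ]]
shelf [[0.667 0.174 0.3  ]]
testerfront [[0.693 0.253 0.31 ]]
testR [[ 0.709 -0.089  0.31 ]]
upper edge [[0.672 0.221 0.6  ]]
drawer [[ 0.678 -0.363  0.   ]]
bottle [[ 0.668 -0.289  0.1  ]]
```

```bash
cat >> h.py <<'E'
def toolpose(p,th,up,grasp_up=.0105):
    A,o=wingframe(p,th); x,y,z=A.T
    M=np.c_[-x,y,-z]   # tool x along wing, z down the axis
    if M[0,1]<0: M=np.c_[-M[:,0],-M[:,1],M[:,2]]
    return o+z*(r.grasp_offset+grasp_up+up),R.from_matrix(M)
def rel(a,b):
    return np.r_[a[1].inv().apply(b[0]-a[0])/.15,(a[1].inv()*b[1]).as_rotvec(True)/30].round(3)
def cur():
    s=status.read_state(); return np.array(s['ee_pos']),R.from_quat(s['eef_rot'])
E
python3 - <<'E'
from h import *
from scipy.optimize import least_squares
from scipy.spatial.transform import Slerp
C=cal("top");S=cal("scene")
uv=(np.array([[88,85],[490,73],[503,507],[95,517]])+.5)/7-.5+[262,238]
us=(np.array([[37,373],[728,333]])+.5)/7-.5+[270,290]
def pts(p): return R.from_euler('z',p[2]).apply(np.array([[-70,75,10],[70,75,10],[70,-75,10],[-70,-75,10]])/1000)+[p[0],p[1],0]
f=lambda p:np.r_[(proj(pts(p),C)-uv).ravel(),(proj(pts(p)[[0,2]],S)-us).ravel()]
s=least_squares(f,[.51,.24,-1.6]);print(s.x,s.fun.round(1));np.save("p.npy",s.x)
T=toolpose(s.x,1.2,.09);print(T[0],T[1].as_matrix().round(2))
a=cur(); down=lambda az:R.from_matrix(np.c_[[-np.sin(az),np.cos(az),0],[np.cos(az),np.sin(az),0],[0,0,-1]])
rad=np.deg2rad
def w(x,y,z,az): return np.array([x,y,z]),down(rad(az))
W=[w(.27,-.42,.40,-54),w(.37,-.24,.40,-34),w(.41,-.04,.40,-12),w(.42,.12,.38,8)]
sl=Slerp([0,1],R.concatenate([W[-1][1],T[1]]))
W+=[((W[-1][0]+T[0])/2,sl(.5)),T]
print((W[-2][1].inv()*T[1]).magnitude()*57.3)
for b in W: print(rel(a,b)); a=b
E
```

```text
[ 0.51486211  0.23155517 -1.51193945] [-0.2  0.6 -0.2  0.6  0.   0.3 -0.5  0.7 -0.9 -1.2  0.1 -1. ]
[0.50539163 0.39227638 0.33663071] [[-0.45  0.89  0.03]
 [ 0.77  0.4  -0.5 ]
 [-0.46 -0.2  -0.87]]
17.731486058330937
[ 0.844 -0.947  0.032  0.    -0.    -0.599]
[ 1.245 -0.579  0.     0.     0.    -0.667]
[ 1.255 -0.525  0.     0.     0.    -0.733]
[ 1.057 -0.157  0.133  0.     0.    -0.667]
[ 0.859  0.408  0.145  0.123 -0.487 -0.311]
[ 0.787  0.545 -0.098  0.123 -0.487 -0.311]
```

{"api": "play_rows", "payload": {"series": [[0.84,-0.95,0.03,0,0,-0.6],[0.84,-0.95,0.03,0,0,-0.6],[0.84,-0.95,0.03,0,0,-0.6],[0.84,-0.95,0.03,0,0,-0.6]], "fingers": 1, "squeeze": 12}}

```text
time: 1.7
ee_pos: [0.2702, -0.4172, 0.4003]
eef_rot: [0.951, 0.31, 0.0, 0.0]
ft_force: [1.6, -0.6, 0.6]
width: 0.0869
grip_force: 0.0
```

{"api": "play_rows", "payload": {"series": [[1,-0.55,0,0,0,-0.67],[1,-0.55,0,0,0,-0.67],[1,-0.55,0,0,0,-0.67],[1,-0.55,0,0,0,-0.67]]}}

```text
time: 2.1
ee_pos: [0.3437, -0.2607, 0.4007]
eef_rot: [0.881, 0.474, 0.0, 0.0]
ft_force: [-0.4, 0.1, -0.2]
width: 0.0871
grip_force: 0.0
```

{"api": "play_rows", "payload": {"series": [[1,-0.45,0,0,0,-0.7],[1,-0.45,0,0,0,-0.7],[1,-0.45,0,0,0,-0.7],[1,-0.45,0,0,0,-0.7]]}}

```text
time: 2.5
ee_pos: [0.3701, -0.0981, 0.4007]
eef_rot: [0.779, 0.627, 0.0, 0.001]
ft_force: [-0.5, -1.1, 0.5]
width: 0.0867
grip_force: 0.0
```

```bash
cat > plan.py <<'E'
from h import *
from scipy.spatial.transform import Slerp
import sys
p=np.load("p.npy");T=toolpose(p,float(sys.argv[1]),float(sys.argv[2]));n=int(sys.argv[3]);a=cur()
s=status.read_state();print(s['time'],np.round(s['joint_positions'],2),a[0].round(3),T[0].round(3))
sl=Slerp([0,1],R.concatenate([a[1],T[1]]));o=a[0]
for i in range(1,n+1):
    b=(o+(T[0]-o)*i/n,sl(i/n)); print(rel(a,b),b[0].round(3));a=b
E
python3 plan.py 1.2 .09 3
```

```text
2.5 [ 0.8  -0.21 -0.57  2.02 -0.12  1.3   0.05] [ 0.37  -0.098  0.401] [0.505 0.392 0.337]
[ 1.129  0.059  0.142  0.024 -0.338 -0.429] [0.415 0.065 0.379]
[ 1.094  0.311 -0.059  0.024 -0.338 -0.429] [0.46  0.229 0.358]
[ 0.97   0.543 -0.249  0.024 -0.338 -0.429] [0.505 0.392 0.337]
```

{"api": "play_rows", "payload": {"series": [[1,0.0,0.1,0.02,-0.32,-0.4],[1,0.0,0.1,0.02,-0.32,-0.4],[1,0.0,0.1,0.02,-0.32,-0.4],[1,0,0.1,0.02,-0.32,-0.4]]}}

```text
time: 2.9
ee_pos: [0.4033, 0.0492, 0.3854]
eef_rot: [0.707, 0.702, -0.067, 0.048]
ft_force: [0.4, -1.1, -0.5]
width: 0.0869
grip_force: 0.0
```

{"api": "play_rows", "payload": {"series": [[1,0.3,-0.04,0.02,-0.32,-0.4],[1,0.3,-0.04,0.02,-0.32,-0.4],[1,0.3,-0.04,0.02,-0.32,-0.4],[1,0.3,-0.04,0.02,-0.32,-0.4]]}}

```text
time: 3.3
ee_pos: [0.4504, 0.1959, 0.3629]
eef_rot: [0.623, 0.765, -0.135, 0.092]
ft_force: [-0.5, -0.4, 0.5]
width: 0.0873
grip_force: 0.0
```

```bash
python3 plan.py 1.2 .09 2
```

```text
3.3 [ 0.35  0.3  -1.08  1.76  0.49  1.51 -0.64] [0.45  0.196 0.363] [0.505 0.392 0.337]
[ 0.597  0.31  -0.133  0.01  -0.194 -0.245] [0.478 0.294 0.35 ]
[ 0.536  0.382 -0.193  0.01  -0.194 -0.245] [0.505 0.392 0.337]
```

{"api": "play_rows", "payload": {"series": [[0.6,0.31,-0.13,0.01,-0.19,-0.25],[0.6,0.31,-0.13,0.01,-0.19,-0.25],[0.6,0.31,-0.13,0.01,-0.19,-0.25]]}}

```text
time: 3.6
ee_pos: [0.4774, 0.2945, 0.3486]
eef_rot: [0.564, 0.798, -0.175, 0.12]
ft_force: [-0.1, -0.7, -0.9]
width: 0.087
grip_force: 0.0
```

{"api": "play_rows", "payload": {"series": [[0.54,0.38,-0.19,0.01,-0.19,-0.25],[0.54,0.38,-0.19,0.01,-0.19,-0.25],[0.54,0.38,-0.19,0.01,-0.19,-0.25],[0.54,0.38,-0.19,0.01,-0.19,-0.25],[0.54,0.38,-0.19,0.01,-0.19,-0.25]]}}

```text
time: 4.1
ee_pos: [0.5059, 0.3869, 0.3377]
eef_rot: [0.505, 0.823, -0.213, 0.149]
ft_force: [-0.1, -1.1, -0.2]
width: 0.0868
grip_force: 0.0
```

```bash
python3 plan.py 1.2 .09 1
python3 - <<'E'
from h import *
s=status.read_state(); im=vision.camera("wrist");C=cal("wrist",s);p=np.load("p.npy")
for n in ["thumbscrew_wing"]:
    for d in spotter.regions_of("wrist",n):
        ys,xs=np.nonzero(d['pixels']);print(d['conf'],len(xs),xs.mean(),ys.mean(),xs.min(),xs.max(),ys.min(),ys.max())
        np.save("m.npy",d['pixels']) 
A,o=wingframe(p,1.2);b=np.array([[i,j,k] for i in(-17,17) for j in(-4,4) for k in(-10,10)])/1e3@A.T+o
for q in proj(b,C).astype(int): cv2.circle(im,tuple(int(v) for v in q),2,(0,0,255),-1)
cv2.imwrite("pics/w1.png",im);print(proj(o,C),vision.camera)
E
```

```text
4.1 [-0.21  0.72 -0.97  1.34  0.82  1.84 -0.69] [0.506 0.387 0.338] [0.505 0.392 0.337]
[ 0.033  0.013 -0.012  0.     0.003 -0.007] [0.505 0.392 0.337]
0.88 904 330.2311946902655 240.87389380530973 317 342 217 268
[[330.00119502 243.19001517]] <function make.<locals>.drawn_camera at 0x7f1902a18a40>
```

View pics/w1.png

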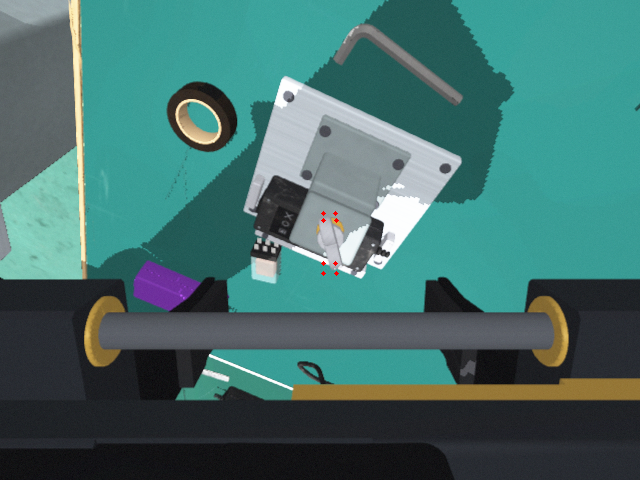

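The wrist view shows the plate front corners at (285,77) and (461,158). The wing runs from about (327,228) to (338,262), rotated from my assumed 1.2 (the red points are vertical).

```bash
cat > fit.py <<'E'
from h import *
from scipy.optimize import least_squares
s=status.read_state(); im=vision.camera("wrist");C=cal("wrist",s);p=np.load("p.npy")
g=cv2.cvtColor(im,cv2.COLOR_BGR2GRAY)
front=lambda p:R.from_euler('z',p[2]).apply(np.array([[-70,-75,10],[-70,75,10]])/1e3)+[p[0],p[1],0]
print("pred corners",proj(front(p),C).round(1).tolist())
m=spotter.regions_of("wrist","thumbscrew_wing")[0]['pixels']
box=np.array([[i,j,k] for i in(-17,17) for j in(-4,4) for k in(-10,10)])/1e3
a=np.linspace(0,2*np.pi,24)
cyl=np.vstack([np.c_[.009*np.cos(a),.009*np.sin(a),0*a+z] for z in(-.01,-.019)])
def draw(p,th,dx,dy):
    A,o=wingframe(p,th);o=o+[dx,dy,0];M=np.zeros((1920,2560),np.uint8)
    for P in(box,cyl): cv2.fillConvexPoly(M,cv2.convexHull((proj(P@A.T+o,C)*4+1.5).astype(np.int32)),1)
    return M
mb=cv2.resize(m.astype(np.uint8),(2560,1920),interpolation=cv2.INTER_NEAREST)
def iou(v): M=draw(p,*v);return (M&mb).sum()/(M|mb).sum()
from itertools import product
best=max((iou(v),v) for v in product(np.arange(.9,1.6,.05),np.arange(-.006,.0061,.002),np.arange(-.006,.0061,.002)))
b=best[1];best=max((iou(v),v) for v in product(b[0]+np.arange(-.05,.051,.0125),b[1]+np.arange(-.002,.0021,.001),b[2]+np.arange(-.002,.0021,.001)))
print(best)
c=im.copy();A,o=wingframe(p,best[1][0]);o=o+[best[1][1],best[1][2],0]
u,v=proj(o,C)[0].astype(int);k=6;H=50
z=cv2.resize(im[v-H:v+H,u-65:u+65],None,fx=k,fy=k,interpolation=cv2.INTER_CUBIC)
for P,col in((box,(0,0,255)),(cyl,(255,0,0))):
    h=cv2.convexHull(((proj(P@A.T+o,C)-[u-65,v-H]+.5)*k).astype(np.int32));cv2.polylines(z,[h],True,col,1)
import sys;cv2.imwrite(f"pics/{sys.argv[1]}.png",z)
E
python3 fit.py f1
```

```text
pred corners [[281.1, 76.1], [463.5, 160.3]]
(np.float64(0.8268415626074006), (np.float64(1.4375000000000007), np.float64(0.0), np.float64(0.0)))
```

View pics/f1.png

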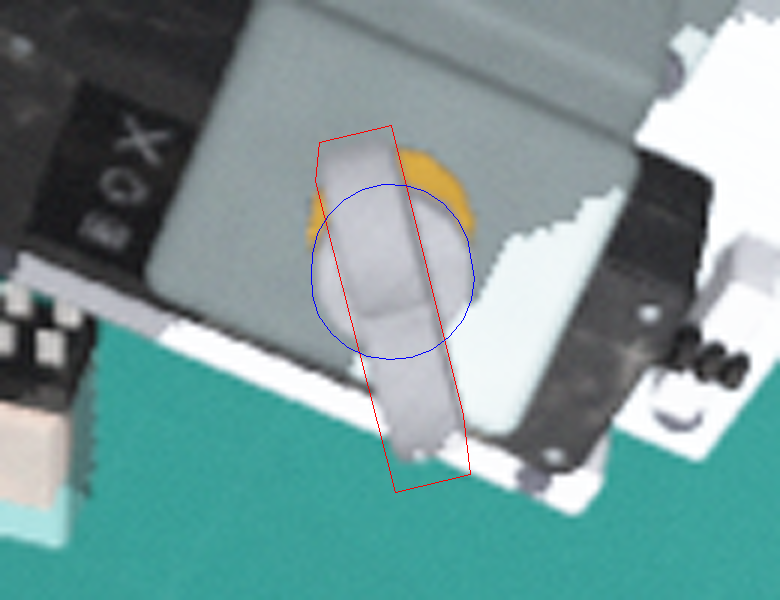

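The zoom shows the wing from (358,145) to (428,450). The fitted outline agrees, so θ≈1.44 and its centre is within about 1 mm.

```bash
python3 plan.py 1.44 .04 1;python3 plan.py 1.44 0 1
```

```text
4.3 [-0.21  0.72 -0.97  1.34  0.82  1.84 -0.69] [0.506 0.387 0.338] [0.507 0.367 0.293]
[ 0.034  0.014  0.324  0.001  0.003 -0.466] [0.507 0.367 0.293]
4.3 [-0.21  0.72 -0.97  1.34  0.82  1.84 -0.69] [0.506 0.387 0.338] [0.508 0.347 0.259]
[ 0.034  0.014  0.591  0.001  0.003 -0.466] [0.508 0.347 0.259]
```

{"api": "play_rows", "payload": {"series": [[0.03,0.01,0.15,0,0,-0.2],[0.03,0.01,0.32,0,0,-0.47],[0.03,0.01,0.32,0,0,-0.47],[0.03,0.01,0.32,0,0,-0.47]], "fingers": 0}}

```text
time: 4.7
ee_pos: [0.5063, 0.368, 0.2942]
eef_rot: [0.401, 0.878, -0.229, 0.122]
ft_force: [0.6, 0.0, -0.0]
width: 0.0628
grip_force: 0.0
```

```bash
python3 fit.py f2; python3 plan.py 1.44 0 1
```

```text
pred corners [[314.0, 66.1], [493.1, 213.8]]
(np.float64(0.857651663405088), (np.float64(1.4375000000000007), np.float64(0.0), np.float64(0.0)))
4.8 [-0.15  0.76 -0.99  1.42  0.86  1.78 -0.48] [0.506 0.369 0.295] [0.508 0.347 0.259]
[-0.007  0.001  0.282  0.004  0.002  0.002] [0.508 0.347 0.259]
```

View pics/f2.png

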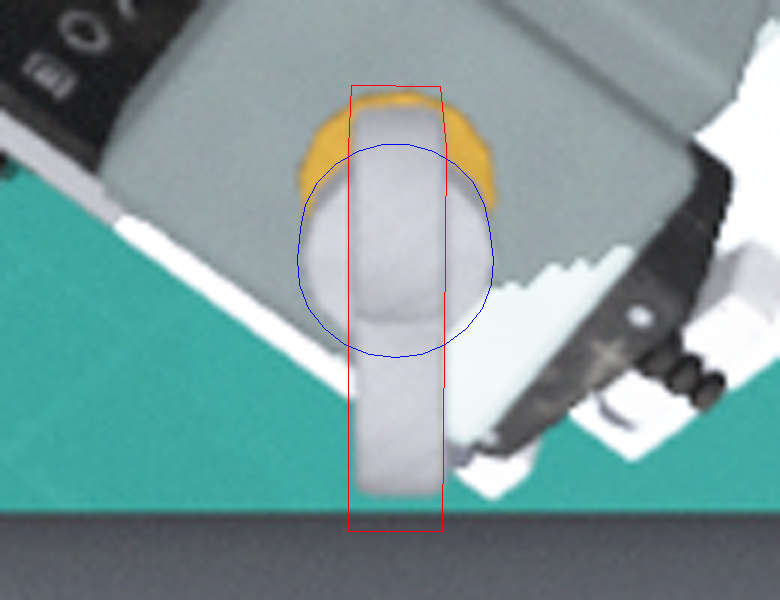

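The wing stands vertical in the wrist view, centred near x≈398 against the model's 396, so the gripper is aligned. Descending and gripping.

{"api": "play_rows", "payload": {"series": [[0,0.0,0.1,0,0,0],[0,0,0.2,0,0,0],[0,0,0.28,0,0,0],[0,0,0.28,0,0,0],[0,0,0.28,0,0,0]]}}

```text
time: 5.3
ee_pos: [0.5073, 0.3473, 0.2568]
eef_rot: [0.399, 0.879, -0.229, 0.121]
ft_force: [-0.1, -0.2, 0.4]
width: 0.0434
grip_force: 0.0
```

{"api": "play_rows", "payload": {"series": [[0,0,0,0,0,0],[0,0,0,0,0,0],[0,0,0,0,0,0],[0,0,0,0,0,0],[0,0,0,0,0,0]], "fingers": -1, "squeeze": 12}}

```text
time: 5.8
ee_pos: [0.5072, 0.3478, 0.2573]
eef_rot: [0.399, 0.88, -0.229, 0.121]
ft_force: [-0.2, 0.3, 1.0]
width: 0.0113
grip_force: 0.7
```

```bash
cat > st.py <<'E'
from h import *
s=status.read_state();p=np.load("p.npy");A,o=wingframe(p,np.pi/4);a=cur()
M=A.T@a[1].as_matrix(); th=np.pi/4+np.arctan2(M[1,1],M[0,1])-np.pi/2
th=(th+np.pi/2)%np.pi-np.pi/2 if th<-.6 else th
g=A.T@(a[0]+a[1].apply([0,0,r.grasp_offset])-o)*1e3
tau=np.array(s['torque']);f=np.array(s['ft_force'])
print("t",s['time'],"th",round(th,3),"graspoff mm",g.round(1),"tilt",np.degrees(np.arccos(-M[2,2])).round(2),"w",round(s['width'],4),"grip",s['grip_force'],"tau_ax",round(float(tau@A[:,2]),3),"F",f.round(1),"tau",tau.round(2),"j7",round(s['joint_positions'][6],2))
E
python3 st.py
```

```text
t 5.8 th 1.445 graspoff mm [-1.1 -0.6  9.5] tilt 0.09 w 0.0113 grip 0.681404834613204 tau_ax -0.128 F [-0.2  0.3  1. ] tau [ 0.6  -0.11 -0.06] j7 -0.49
```

{"api": "play_rows", "payload": {"series": [[0,0,0,0,0,0],[0,0,0,0,0,0],[0,0,0,0,0,0]]}}

```text
time: 6.1
ee_pos: [0.5075, 0.3479, 0.2573]
eef_rot: [0.399, 0.88, -0.228, 0.122]
ft_force: [3.6, 4.3, -0.4]
width: 0.0079
grip_force: 12.0
```

```bash
python3 st.py
```

```text
t 6.1 th 1.445 graspoff mm [-1.4 -0.1  9.6] tilt 0.15 w 0.0079 grip 12.000768984435126 tau_ax -0.013 F [ 3.6  4.3 -0.4] tau [ 1.51 -0.83  0.52] j7 -0.49
```

{"api": "play_rows", "payload": {"series": [[0,0,0,0,0,0.15],[0,0,0,0,0,0.3],[0,0,0,0,0,0.45],[0,0,0,0,0,0.6],[0,0,0,0,0,0.6]]}}

```text
time: 6.6
ee_pos: [0.5077, 0.348, 0.2572]
eef_rot: [0.533, 0.806, -0.206, 0.156]
ft_force: [5.6, 5.1, -3.4]
width: 0.0078
grip_force: 12.0
```

```bash
python3 st.py
```

```text
t 6.6 th 1.127 graspoff mm [-1.6  0.2  9.6] tilt 0.2 w 0.0078 grip 12.006528383280965 tau_ax -0.109 F [ 5.6  5.1 -3.4] tau [ 1.86 -1.23  0.64] j7 -0.79
```

{"api": "play_rows", "payload": {"series": [[0,0,0,0,0,0.2],[0,0,0,0,0,0.4],[0,0,0,0,0,0.6],[0,0,0,0,0,0.8],[0,0,0,0,0,0.8]]}}

```text
time: 7.1
ee_pos: [0.5081, 0.348, 0.2572]
eef_rot: [0.689, 0.677, -0.168, 0.196]
ft_force: [8.8, 5.2, -5.0]
width: 0.0083
grip_force: 12.0
```

```bash
python3 st.py
```

```text
t 7.1 th 0.707 graspoff mm [-1.6  0.8  9.6] tilt 0.26 w 0.0083 grip 12.004784976561496 tau_ax -0.129 F [ 8.8  5.2 -5. ] tau [ 2.08 -1.71  0.91] j7 -1.19
```

{"api": "play_rows", "payload": {"series": [[0,0,0,0,0,0.2],[0,0,0,0,0,0.4],[0,0,0,0,0,0.6],[0,0,0,0,0,0.8],[0,0,0,0,0,0.8]]}}

```text
time: 7.6
ee_pos: [0.5085, 0.3479, 0.2573]
eef_rot: [0.815, 0.519, -0.123, 0.227]
ft_force: [10.4, 5.6, -4.8]
width: 0.008
grip_force: 12.0
```

```bash
python3 st.py
```

```text
t 7.6 th 0.288 graspoff mm [-1.4  1.3  9.6] tilt 0.3 w 0.008 grip 12.009730250947541 tau_ax -0.102 F [10.4  5.6 -4.8] tau [ 2.05 -2.11  1.17] j7 -1.59
```

Run:
```python
from h import *
s=status.read_state();a=cur();print(a[1].inv().apply(s['ft_force']).round(2))
```

```text
[10.99  6.15  1.76]
```

{"api": "play_rows", "payload": {"series": [[0.004,0.003,0,0,0,0.1],[0.008,0.005,0,0,0,0.2],[0.008,0.005,0,0,0,0.3],[0.008,0.005,0,0,0,0.4],[0.008,0.005,0,0,0,0.4]]}}

```text
time: 8.1
ee_pos: [0.5091, 0.3482, 0.2571]
eef_rot: [0.864, 0.431, -0.1, 0.239]
ft_force: [5.7, 1.7, 0.5]
width: 0.0079
grip_force: 12.1
```

```bash
python3 st.py
```

```text
t 8.1 th 0.08 graspoff mm [-1.4  1.6  9.5] tilt 0.17 w 0.0079 grip 12.146932611940429 tau_ax -0.043 F [5.7 1.7 0.5] tau [ 0.84 -1.12  0.62] j7 -1.79
```

{"api": "play_rows", "payload": {"series": [[0,0,0,0,0,0.05],[0,0,0,0,0,0.1],[0,0,0,0,0,0.1]]}}

```text
time: 8.4
ee_pos: [0.5092, 0.3481, 0.2571]
eef_rot: [0.875, 0.409, -0.094, 0.241]
ft_force: [5.8, 0.8, 1.2]
width: 0.0078
grip_force: 12.2
```

```bash
python3 st.py
```

```text
t 8.4 th 0.029 graspoff mm [-1.4  1.7  9.5] tilt 0.18 w 0.0078 grip 12.163386776810512 tau_ax -0.014 F [5.8 0.8 1.2] tau [ 0.8  -1.12  0.66] j7 -1.84
```

{"api": "play_rows", "payload": {"series": [[0,0,0,0,0,0.025],[0,0,0,0,0,0.05],[0,0,0,0,0,0.05]]}}

```text
time: 8.7
ee_pos: [0.5092, 0.3481, 0.2572]
eef_rot: [0.88, 0.398, -0.091, 0.242]
ft_force: [6.4, 2.0, -0.8]
width: 0.008
grip_force: 12.2
```

```bash
python3 st.py
```

```text
t 8.7 th 0.003 graspoff mm [-1.4  1.7  9.5] tilt 0.18 w 0.008 grip 12.181619473267347 tau_ax 0.003 F [ 6.4  2.  -0.8] tau [ 0.83 -1.15  0.7 ] j7 -1.86
```

{"api": "play_rows", "payload": {"series": [[0,0,0,0,0,0.03],[0,0,0,0,0,0.06],[0,0,0,0,0,0.06]]}}

```text
time: 9.0
ee_pos: [0.5092, 0.3481, 0.2572]
eef_rot: [0.886, 0.384, -0.087, 0.244]
ft_force: [7.2, 1.7, -0.3]
width: 0.0078
grip_force: 12.3
```

```bash
python3 st.py
```

```text
t 9.0 th -0.028 graspoff mm [-1.4  1.7  9.5] tilt 0.18 w 0.0078 grip 12.260074380319566 tau_ax 0.246 F [ 7.2  1.7 -0.3] tau [ 0.81 -1.03  0.91] j7 -1.89
```

{"api": "play_rows", "payload": {"series": [[0,0,0,0,0,0.03],[0,0,0,0,0,0.06],[0,0,0,0,0,0.06]]}}

```text
time: 9.3
ee_pos: [0.5092, 0.3481, 0.2572]
eef_rot: [0.892, 0.37, -0.083, 0.245]
ft_force: [6.3, 0.5, 1.1]
width: 0.0083
grip_force: 12.5
```

```bash
python3 st.py
```

```text
t 9.3 th -0.059 graspoff mm [-1.3  1.7  9.5] tilt 0.18 w 0.0083 grip 12.522641279965683 tau_ax 0.262 F [6.3 0.5 1.1] tau [ 0.73 -0.99  0.9 ] j7 -1.92
```

The axial torque stepped from about 0 to 0.25 N·m at θ≈0, so the screw is bottomed. Backing off an eighth turn.

{"api": "play_rows", "payload": {"series": [[0,0,0,0,0,-0.2],[0,0,0,0,0,-0.4],[0,0,0,0,0,-0.6],[0,0,0,0,0,-0.8],[0,0,0,0,0,-0.8]]}}

```text
time: 9.8
ee_pos: [0.5089, 0.3483, 0.2571]
eef_rot: [0.795, 0.548, -0.133, 0.222]
ft_force: [4.7, 1.7, 1.8]
width: 0.0075
grip_force: 12.2
```

{"api": "play_rows", "payload": {"series": [[0,0,0,0,0,-0.2],[0,0,0,0,0,-0.4],[0,0,0,0,0,-0.6],[0,0,0,0,0,-0.8],[0,0,0,0,0,-0.8]]}}

```text
time: 10.3
ee_pos: [0.5085, 0.3484, 0.257]
eef_rot: [0.665, 0.701, -0.176, 0.189]
ft_force: [3.1, 2.4, 3.2]
width: 0.0078
grip_force: 12.3
```

```bash
python3 st.py
```

```text
t 10.3 th 0.779 graspoff mm [-1.7  0.8  9.5] tilt 0.09 w 0.0078 grip 12.278916968498379 tau_ax -0.051 F [3.1 2.4 3.2] tau [ 0.7  -0.65  0.34] j7 -1.12
```

{"api": "play_rows", "payload": {"series": [[0,0,0,0,0,-0.03],[0,0,0,0,0,-0.03]]}}

```text
time: 10.5
ee_pos: [0.5085, 0.3484, 0.257]
eef_rot: [0.66, 0.705, -0.178, 0.188]
ft_force: [3.2, 2.3, 2.8]
width: 0.0077
grip_force: 12.3
```

{"api": "play_rows", "payload": {"series": [[0,0,0,0,0,0],[0,0,0,0,0,0],[0,0,0,0,0,0],[0,0,0,0,0,0],[0,0,0,0,0,0]], "fingers": 0}}

```text
time: 11.0
ee_pos: [0.5084, 0.348, 0.2563]
eef_rot: [0.659, 0.706, -0.179, 0.188]
ft_force: [-0.8, -0.5, 0.4]
width: 0.0388
grip_force: 0.0
```

{"api": "play_rows", "payload": {"series": [[0,0,-0.1,0,0,0],[0,0,-0.3,0,0,0],[0,0,-0.3,0,0,0],[0,0,-0.3,0,0,0]]}}

```text
time: 11.4
ee_pos: [0.5068, 0.3716, 0.2967]
eef_rot: [0.659, 0.707, -0.177, 0.188]
ft_force: [0.4, -0.2, -0.5]
width: 0.0434
grip_force: 0.0
```

```bash
python3 st.py; sed -i 's/np.arange(.9,1.6,.05)/np.arange(.5,1.1,.05)/' fit.py; python3 fit.py f3
```

```text
t 11.4 th 0.796 graspoff mm [-2.1  0.6 55.6] tilt 0.15 w 0.0434 grip 0.0 tau_ax -0.032 F [ 0.4 -0.2 -0.5] tau [ 0.58 -0.11  0.04] j7 -1.09
pred corners [[209.6, 116.2], [444.6, 118.8]]
(np.float64(0.8466106901494983), (np.float64(0.8000000000000003), np.float64(0.0), np.float64(0.0)))
```

View pics/f3.png

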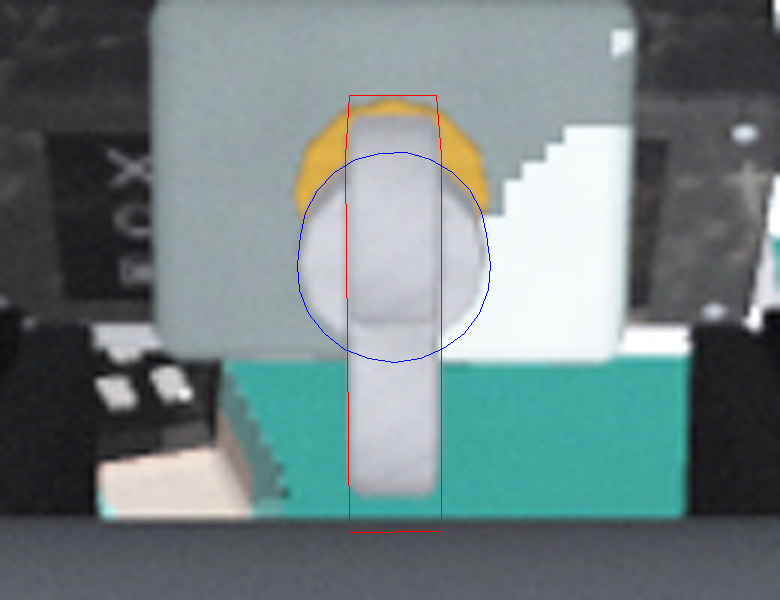

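The wing now lies parallel to the post's sides (x from 350 to 437, vertical), i.e. along the fore-and-aft line, and the fingers are clear of it. Handing in.

```bash
python3 -c "
from bench import job
print(job.close_job())"
```

```text
the job is handed in; nothing more can be done
None
```

I turned the thumbscrew clockwise until it bottomed, backed it off an eighth of a turn (about 0.79 rad by the gripper's angle, 0.80 in the last picture) and let go. The grip was about 12 N throughout, the fingers are clear of the wing, nothing else was knowingly touched, and I handed the job in at about 11.5 s.

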